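Set the reed tester's selector and start its bellows

ROBOT

A 6-joint arm with a two-finger parallel gripper is mounted at the origin on the work surface. World frame = base frame: x ahead of the robot, y to its left, z up, the work surface at z = 0. Lengths are in m, angles in rad, forces in N, time in s.
With the tool pointing down it reaches from about 0.375 to 0.9 m from the base axis. Payload 3.1 kg.
Tool frame: the origin (TCP) lies at the very end of the fingers, on their centre line; the grasp point (between the pads) lies 19 mm behind it; z points along the fingers, y is the direction in which the jaws open and shut (so a half turn about z gives the same grasp; the last joint's range is limited). The gripper opens to 87 mm and grips with 3 to 60 N. Pads are 19 mm wide; open, the fingers measure 117 mm over their backs; the gripper's body (75 mm by 190 mm) begins 51 mm behind the grasp point.
Start: joints at [0.95, 0.527, 1.433, -0, 1.181, -0.178], TCP at [0.268, 0.565, 0.223] pointing down, gripper open.
Joint ranges: [-3.08, 3.08], [-0.75, 2.2], [0.22, 2.44], [-1.43, 4.57], [0, 2.65], [-2.85, 2.85]. Speed limits (rad/s): [2.79, 2.79, 3.14, 3.14, 3.14, 3.14].

INTERFACE

Orientations are given as a unit quaternion [x, y, z, w].
In Python, from rig import robot gives the robot as it stands. The module is installed in compiled form; this text tells all that it offers.
- The arm moves only by the tool carry_out, never from a script. Its argument "series" is a list of rows, each a list of 7 numbers: the shift along the tool's x, y, z in mm, then the turn, a rotation vector about the tool's x, y, z in degrees, then the gripper command: -1 is shut, 1 is fully open, values between are in proportion. In form: [[tx, ty, tz, rx, ry, rz, claw], ...]. A call has 1 to 8 rows; each row is the pose to reach, as a shift and turn from the pose measured when the call began, along the tool's axes at that moment; what a row does not reach only later rows make up. A row lasts 1/8 s, in which the tool goes at most 62.5 mm and 10.7 degrees, less where a joint would pass 70% of its speed; a pose out of reach is approached as far as the arm can. A call with a gripper value outside its range is refused whole. The fingers move at their own pace and stop on an object; "force" is the grip in N (left out, the last holds). Time passes only in rows, so rows that repeat a pose let the fingers close. It gives the time, the measured TCP pose, the force and the opening at its end, in the units of the state.
- robot.get_obs(): the state, without advancing time (a new reading comes with each control period).
- robot.camera(name): name is "scene" or "top" or "wrist"; returns a dict with "pixels" (420x560x3 uint8, red, green, blue), "fx", "fy", "cx", "cy" (pixels), "position" and "attitude" of the camera in the world. Camera axes: x right, y down, z forward; pixel columns grow to the right and rows downward; lengths in m; the calibration is good to about 2 mm. A picture is of the moment at which its call begins. There is no depth.
- robot.hand_in(): hands the job in, once; it reports no verdict.
The state is a dict: "time": time; "q": joint angles; "joint_velocities": joint speeds; "joint_torque": joint torques, N m; "position": TCP position; "tool_rot": TCP orientation; "ft_force": force on the tool from outside, world axes, zero at the start; "moment": the same for the moment, N m; "grip_width": finger opening in m.
Only numpy, scipy, OpenCV 4.12 (cv2) and the standard library are available. Lean on these libraries where they do the work, as an engineer would, in place of code of your own. Each camera call takes 0.05 s, during which the arm holds its last target.

TASK

On the reed tester, push the red upright tab sideways with the fingertips, without pinching it, to turn the round selector until its red pointer points at the green dot. Then press the chrome button right down to start the bellows, let it come up again and leave the selector at green. Do not press the button before the selector is set, and leave the reed plate, comb, scraper and cover plate lying where they are.

Things in the scene. Friction and masses are not known exactly. Their poses are not given: they have to be found in the camera images.
- tester: benchtop reed tester, a white box 220 (own x) x 360 (own y) mm, flat top 70 mm above the shelf, fixed to the shelf. Origin: centre of its underside, on the shelf; z up, +x away from the robot when its yaw is 0. Folded blue bellows stick out a further 53 mm at its -y end. On the top: the selector at own (0, 75) mm, a low rubber reed bed at (0, -58) mm, the chrome button at (-40, -135) mm
- selector (a joint): angle of the selector about its upright axis, rad, positive counter-clockwise seen from above; 0 when the pointer points along the tester's own +x, stops at -2.1 and 2.1. No spring or click: it turns stiffly (0.12 N m of friction, about 2.5 N at the tab) and stays where it is left
- selector_axis (a point): point on the selector's axis at the top face of its aluminium disc, 83 mm above the shelf. The disc is 124 mm across. The axes turn with the selector: +x is the direction of the red pointer and the tab, z up. A black scale ring 188 mm across lies flat round the disc and carries four coloured dots (green, yellow, white, blue) 80 mm from the axis, in an order that changes
- tab_top (a point): centre of the top of the red upright tab, 34 mm above the disc and 49 mm from the axis. The tab is 22 mm long radially (38 to 60 mm from the axis) and 12 mm thick along the direction in which it is pushed, vertical sides, nothing overhangs it; a hub 28 mm across and 4 mm high stands at the disc's centre. The tab counts as pinched when the fingers press both its sides (the rules call the counter-clockwise half selector_c2, the clockwise half selector_c3) at once
- dot_green: flat green dot 16 mm across on the black scale ring, fixed, 80 mm from the selector's axis; origin at its centre, 71 mm above the shelf. The pointer is set when its line points at the dot (passes within 8 mm of the dot's centre)
- start_button (a joint): travel of the chrome start button, m: 0 up, 0.006 fully down (about 5 N); it springs back. It counts as pressed beyond 0.004
- start_button_top (a point): centre of the top of the chrome button, 32 mm across, pressed straight down
- reed_plate: loose brass reed plate 100 x 24 x 2 mm lying along the tester's x on the rubber reed bed, its top 78 mm above the shelf; origin at the centre of its underside. Leave it alone
- comb: loose blue acrylic comb about 29 x 104 x 8 mm lying on the shelf; origin at its underside. Leave it alone
- scraper: loose steel scraper with a boxwood handle, 160 mm long, 12 mm high, lying on the shelf; origin where blade and handle meet, at the underside. Leave it alone
- cover_plate: loose round nickel cover plate 68 mm across, 11 mm high, lying on the shelf; origin at the centre of its underside. Leave it alone

How it is judged:
On the way, in this order (a step that is already met when the one before it is completed fails the run):
1. the fingers push the side of the tab ((contact force between the fingers and selector_c2 above 0.5 N or contact force between the fingers and selector_c3 above 0.5 N)).
2. the selector rests with its pointer at the green dot (y of dot_green in the frame of selector_axis between -0.008 and 0.008 m and x of dot_green in the frame of selector_axis above 0 m and velocity of joint selector between -0.05 and 0.05 rad/s), for 0.2 s.
3. the chrome button is pressed down (value of joint start_button above 0.004 m).
At the end, for the whole second after the job is handed in: the pointer line passes within 8 mm of the centre of the green dot, the selector is still, the button is up again (less than 2 mm down), and the reed plate, comb, scraper and cover plate are within 10 mm of where they lay (all of step 2 and value of joint start_button below 0.002 m and distance of each of reed_plate, comb, scraper, cover_plate from where it was at the start of the episode below 0.01 m); the robot touches nothing.
It fails at once if the button is pressed (more than 3 mm) while the pointer is off the green dot (value of joint start_button above 0.003 m and not (y of dot_green in the frame of selector_axis between -0.008 and 0.008 m and x of dot_green in the frame of selector_axis above 0 m)).
It fails at once if the tab is pinched: the fingers press both its sides at once (contact force between the fingers and selector_c2 above 1.5 N and contact force between the fingers and selector_c3 above 1.5 N).
It fails at once if the reed plate, comb, scraper or cover plate is moved or lifted by more than 10 mm (distance of any of reed_plate, comb, scraper, cover_plate from where it was at the start of the episode above 0.01 m).
It also fails if it takes over 45 s, if anything falls off the work surface, if the arm or the gripper's body presses on something with over 40 N, if the wrist force passes 120 N, or if a joint passes its speed limit or range.

## Working session

There is one attempt and no reset: what is moved stays moved. The work goes in short steps, Python scripts to look and compute and a tool call to move; the robot and the scene stay as the last step left them, time stands still between calls to the robot, and variables do not carry over. Pictures are saved under pics/ and viewed, and the job is handed in when it is done.

Besides the shell and the picture viewer there is one more tool, called by a JSON object that holds its "op" and its "data", one argument or row to a line. carry_out: Moves the arm, as the interface text tells. Its arguments: {"type":"object","properties":{"series":{"type":"array"},"force":{"type":"number"}},"required":["series"]}

```bash
mkdir -p pics; cat > h.py <<'E'
import numpy as np, cv2
from scipy.spatial.transform import Rotation as R
from rig import robot
def shot(n,f):
    c=robot.camera(n); cv2.imwrite(f'pics/{f}.png',c['pixels'][:,:,::-1]); return c
def ray(c,u,v):
    d=np.array([(u-c['cx'])/c['fx'],(v-c['cy'])/c['fy'],1]); a=np.array(c['attitude'])
    r=R.from_quat(a) if a.size==4 else R.from_matrix(a)
    return np.array(c['position']),r.apply(d)
def onz(c,u,v,z):
    p,d=ray(c,u,v); return p+d*(z-p[2])/d[2]
def tri(l):
    A=np.zeros((3,3));b=np.zeros(3)
    for p,d in l:
        d=d/np.linalg.norm(d);M=np.eye(3)-np.outer(d,d);A+=M;b+=M@p
    return np.linalg.solve(A,b)
E
python3 - <<'E'
from h import *
o=robot.get_obs(); print(o)
for n in("scene","top","wrist"):
    c=shot(n,n+'0'); print(n,{k:c[k] for k in c if k!='pixels'})
E
```

```text
{'time': 0.0, 'q': array([ 9.49483780e-01,  5.28485649e-01,  1.43388630e+00, -3.13480716e-05,
        1.18136542e+00, -1.78506721e-01]), 'joint_velocities': array([ 3.14863823e-04,  9.95412552e-04, -1.19673442e-03, -8.35123592e-04,
        7.92927969e-05, -6.95716588e-04]), 'joint_torque': array([ 6.97074320e-04, -4.40037274e+01, -1.76597339e+01,  6.34125411e-02,
        5.82309254e-02, -1.99384071e-04]), 'position': array([0.26735816, 0.5641341 , 0.22156474]), 'tool_rot': array([ 2.19592560e-01,  9.75591081e-01, -9.93384998e-04, -4.04154969e-04]), 'ft_force': array([0.34691704, 1.01016801, 0.17880462]), 'moment': array([ 0.01752171, -0.0002644 ,  0.04269597]), 'grip_width': 0.08701969213848801}
scene {'fx': 435.8382623984139, 'fy': 435.8382623984139, 'cx': 280.02227958996303, 'cy': 212.85413304117128, 'position': array([ 0.85130731, -0.30363694,  0.5536065 ]), 'attitude': array([ 0.85397377,  0.32309946, -0.15436582, -0.37750064])}
top {'fx': 452.2760682458558, 'fy': 452.2760682458558, 'cx': 280.446203209742, 'cy': 212.7888888834158, 'position': array([0.47942384, 0.07493726, 0.80337662]), 'attitude': array([-6.97007483e-01,  7.16614961e-01, -2.87436868e-04,  2.53669564e-02])}
wrist {'fx': 359.24734327908374, 'fy': 359.24734327908374, 'cx': 276.39166928395963, 'cy': 210.05615734337482, 'position': array([0.20151809, 0.59480118, 0.38460898]), 'attitude': array([0.83778895, 0.52927726, 0.07118359, 0.11361406])}
```

View pics/top0.png

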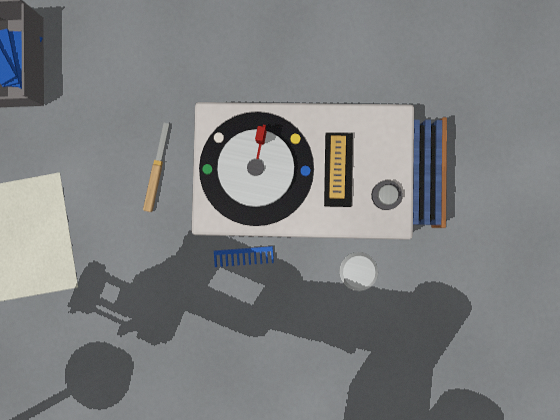

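View pics/scene0.png

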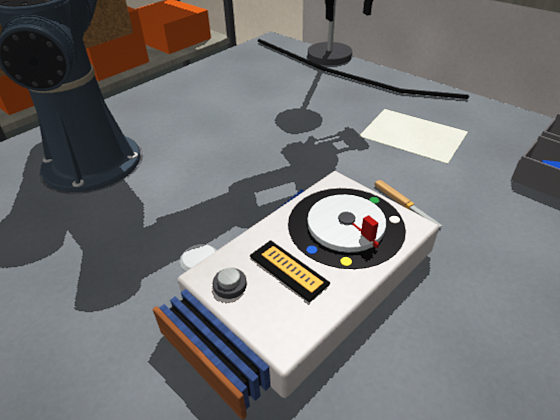

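View pics/wrist0.png

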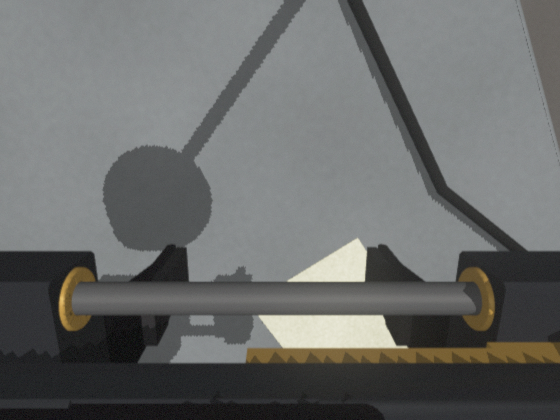

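The top view has the selector hub at (256,167), the red tab and pointer up at about (261,133), and the green dot at (207,169), left of the axis. The button is at (387,194), the comb at (245,257), the cover plate at (358,272) and the scraper at (155,170). The scene view shows the same layout from behind. Next I'll measure positions with masks.

```bash
cat > m.py <<'E'
from h import *
def blobs(c,name,amin=20):
    h=cv2.cvtColor(c['pixels'],cv2.COLOR_RGB2HSV)
    rng={'green':[(50,120,60),(85,255,255)],'red':[(0,170,80),(6,255,255)],'yellow':[(22,170,150),(32,255,255)],'blue':[(100,170,90),(120,255,255)]}[name]
    m=cv2.inRange(h,*rng); n,l,s,ce=cv2.connectedComponentsWithStats(m)
    return [(s[i,4],ce[i],l==i) for i in range(1,n) if s[i,4]>=amin]
E
python3 - <<'E'
from m import *
T=robot.camera('top');S=robot.camera('scene')
for n in('green','yellow','red','blue'):
    for k,c in(('T',T),('S',S)):
        for a,ce,_ in blobs(c,n): print(n,k,a,ce.round(1),onz(c,*ce,.071).round(4))
# disc via black ring: fit ellipse
for k,c,box in(('T',T,(190,100,320,235)),('S',S,(280,180,415,275))):
    g=cv2.cvtColor(c['pixels'],cv2.COLOR_RGB2GRAY); x0,y0,x1,y1=box
    sub=(g[y0:y1,x0:x1]<60).astype('uint8')*255
    cs,hi=cv2.findContours(sub,cv2.RETR_CCOMP,cv2.CHAIN_APPROX_NONE)
    for q,hh in zip(cs,hi[0]):
        if len(q)>50:
            e=cv2.fitEllipse(cv2.convexHull(q)); ce=np.array(e[0])+[x0,y0]; print(k,hh[3],len(q),ce.round(1),np.round(e[1],1),onz(c,*ce,.0705).round(4),onz(c,*ce,.083).round(4))
# box corners
for k,c in(('T',T),):
    h=cv2.cvtColor(c['pixels'],cv2.COLOR_RGB2HSV); m=cv2.inRange(h,(0,0,190),(180,30,255)); m=cv2.morphologyEx(m,cv2.MORPH_CLOSE,np.ones((5,5)))
    cs,_=cv2.findContours(m,cv2.RETR_EXTERNAL,cv2.CHAIN_APPROX_NONE)
    q=max(cs,key=cv2.contourArea); b=cv2.boxPoints(cv2.minAreaRect(q)); print(b)
    P=np.array([onz(c,*p,.07) for p in b]); print(P.round(4),P.mean(0), [np.linalg.norm(P[i]-P[i-1]).round(4) for i in range(4)])
E
python3 - <<'E'
import cv2,sys
sys.path.insert(0,'.')
for n,(x0,y0,x1,y1) in {'top0':(190,95,450,290),'scene0':(150,170,440,390)}.items():
    i=cv2.imread(f'pics/{n}.png')[y0:y1,x0:x1]; cv2.imwrite(f'pics/{n}_z.png',cv2.resize(i,None,fx=2.7,fy=2.7,interpolation=cv2.INTER_CUBIC))
E
```

```text
green T 79 [206.8 168.6] [0.5822 0.2191 0.071 ]
green S 51 [374.2 199.4] [0.5831 0.2209 0.071 ]
yellow S 28 [346.2 261.2] [0.6293 0.0747 0.071 ]
red T 162 [259.9 136.3] [0.6323 0.1308 0.071 ]
red S 246 [367.1 227. ] [0.6119 0.1559 0.071 ]
red S 22 [375.4 243.5] [0.6419 0.1334 0.071 ]
blue T 1119 [ 9.9 58.2] [0.7787 0.5476 0.071 ]
blue T 78 [305.1 170.4] [0.5741 0.0587 0.071 ]
blue T 426 [242.5 254.4] [0.4407 0.164  0.071 ]
blue S 77 [552.1 162.7] [0.7754 0.5254 0.071 ]
blue S 70 [311.4 249.3] [0.5755 0.06   0.071 ]
T -1 320 [256.1 168.5] [112.8 114.1] [0.5798 0.1384 0.0705] [0.5781 0.1373 0.083 ]
T 1 264 [255.4 166.7] [78.3 82.2] [0.5828 0.1394 0.0705] [0.581  0.1383 0.083 ]
S -1 76 [298.1 261.6] [ 5.1 47.2] [0.576  0.0282 0.0705] [0.5832 0.0197 0.083 ]
S -1 286 [346.3 228.3] [ 79.4 117.1] [0.5885 0.1323 0.0705] [0.5953 0.121  0.083 ]
S 16 278 [347.2 221.7] [62.1 82.3] [0.5806 0.1458 0.0705] [0.5876 0.1342 0.083 ]
[[191.8299  234.24763]
 [193.64917 103.25902]
 [411.60712 106.28621]
 [409.78784 237.27483]]
[[ 0.4755  0.2462  0.07  ]
 [ 0.6912  0.2389  0.07  ]
 [ 0.673  -0.1167  0.07  ]
 [ 0.4612 -0.1058  0.07  ]] [0.57522606 0.06565788 0.07      ] [np.float64(0.3524), np.float64(0.2158), np.float64(0.356), np.float64(0.212)]
```

View pics/top0_z.png

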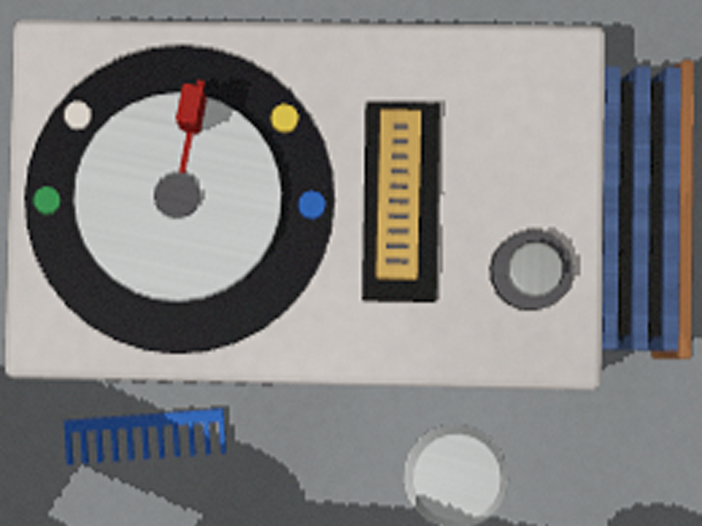

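View pics/scene0_z.png

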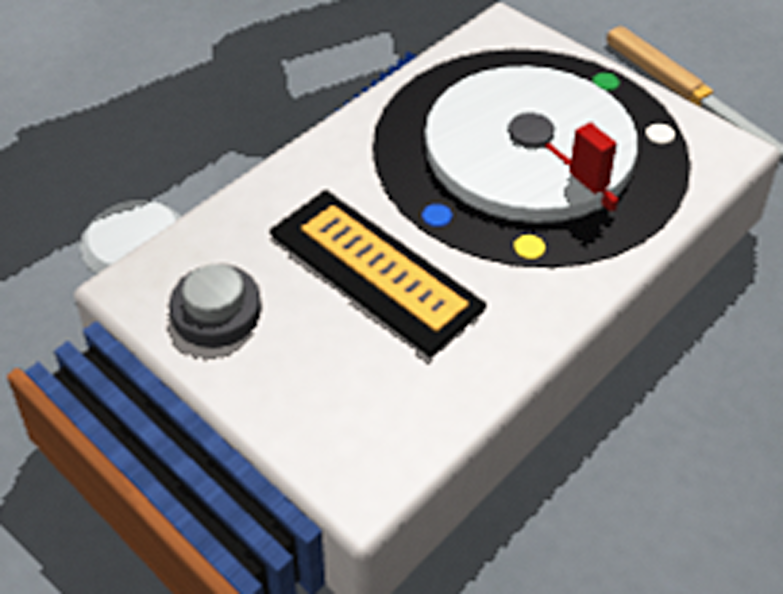

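```bash
python3 - <<'E'
import cv2
import numpy as np
a=cv2.imread('pics/top0.png')[115:180,235:285]; b=cv2.imread('pics/scene0.png')[200:265,340:390]
cv2.imwrite('pics/tab.png',cv2.resize(np.hstack([a,b]),None,fx=8,fy=8,interpolation=cv2.INTER_NEAREST))
E
```

```text
(no output)
```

View pics/tab.png

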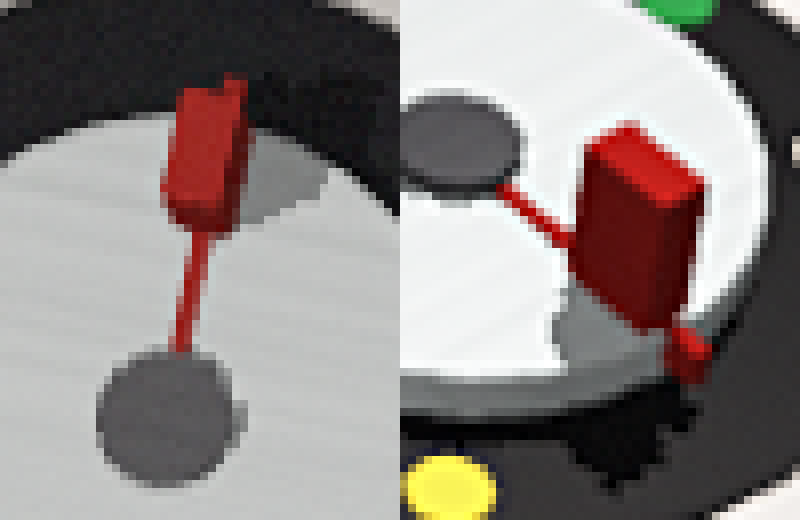

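```bash
python3 - <<'E'
from h import *
T=robot.camera('top');S=robot.camera('scene')
P=lambda z:(235+z[0]/8,115+z[1]/8)
tt=P((199.5,146)); ts=(340+244.5/8,200+166/8)
t=tri([ray(T,*tt),ray(S,*ts)]); print('tabtop',t, onz(T,*tt,.117),onz(S,*ts,.117))
hub=onz(T,*P((167,418)),.087);print('hub',hub)
hs=(340+ (462-400)/8,200+143/8)  # scene hub top
print('hubS',onz(S,*hs,.087), tri([ray(T,*P((167,418))),ray(S,*hs)]))
a=onz(T,*P((183,348)),.083);b=onz(T,*P((204,236)),.083)
d=b-a;print('ptr ang',np.degrees(np.arctan2(d[1],d[0])))
g=(onz(T,206.8,168.6,.071)+onz(S,374.2,199.4,.071))/2
c=np.array([.5785,.139,0])
for x in(g,t): d=x-c;print(np.degrees(np.arctan2(d[1],d[0])),np.hypot(*d[:2]))
# button
for z in(.07,.08,.085,.09):print(z,onz(T,388,194,z),onz(S,229.5,280,z))
print(tri([ray(T,190+536/2.7,95+268/2.7),ray(S,150+212/2.7,170+288/2.7)]))
for n,c_,p in(('white',T,(218.5,137.8)),('yel',T,(295,139))):print(n,onz(c_,*p,.071))
E
```

```text
tabtop [0.62904455 0.12806454 0.11431465] [0.62744178 0.12707539 0.117     ] [0.63123002 0.12644672 0.117     ]
hub [0.57955029 0.13723495 0.087     ]
hubS [0.58533002 0.13827401 0.087     ] [0.58194538 0.1391156  0.08402902]
ptr ang -12.05773564288612
87.06102011670546 0.08117931242114136
-12.207956706856397 0.05171397717163598
0.07 [ 0.5317914  -0.07366118  0.07      ] [ 0.52462871 -0.06204221  0.07      ]
0.08 [ 0.53107734 -0.07163496  0.08      ] [ 0.53138376 -0.0670379   0.08      ]
0.085 [ 0.53072031 -0.07062185  0.085     ] [ 0.53476128 -0.06953575  0.085     ]
0.09 [ 0.53036328 -0.06960874  0.09      ] [ 0.53813881 -0.07203359  0.09      ]
[ 0.53102732 -0.06945291  0.08905562]
white [0.63221923 0.19880268 0.071     ]
yel [0.62594298 0.07359372 0.071     ]
```

```bash
cat >> h.py <<'E'
AX=np.array([.580,.139])
def rel(p,xdeg,o=None):
    o=o or robot.get_obs(); r=R.from_quat(o['tool_rot']); a=np.radians(xdeg)
    X=np.array([np.cos(a),np.sin(a),0]);Z=np.array([0,0,-1.]);Rt=R.from_matrix(np.c_[X,np.cross(Z,X),Z])
    return np.r_[r.inv().apply(np.array(p)-o['position'])*1e3,(r.inv()*Rt).as_rotvec(degrees=True)].round(1)
def push(tab,gap,z):  # tool pose behind tab at selector world angle tab, centre gap mm behind tab centre
    a=np.radians(tab);u=np.array([np.cos(a),np.sin(a)]);t=np.array([-u[1],u[0]])
    q=AX+.049*u-t*gap/1e3
    return [*q,z],tab+90
E
python3 -c "
from h import *
p=push(-12,33,.15);print(p,rel(*p).tolist())"
```

```text
([np.float64(0.6210681466389704), np.float64(0.09653345632571421), 0.15], 78) [-519.9, -271.5, 72.4, -0.0, 0.0, 76.6]
```

{"op": "carry_out", "data": {
  "series": [
    [-60, -30, 0, 0, 0, 0, -1],
    [-115, -60, 0, 0, 0, 10, -1],
    [-170, -90, 0, 0, 0, 20, -1],
    [-225, -118, 0, 0, 0, 30, -1],
    [-280, -146, 0, 0, 0, 40, -1],
    [-335, -175, 0, 0, 0, 50, -1],
    [-390, -204, 0, 0, 0, 60, -1],
    [-445, -232, 0, 0, 0, 70, -1]
  ],
  "force": 20
}}

```text
time: 1.35
position: [0.5703, 0.1641, 0.2226]
tool_rot: [0.741, 0.671, 0.0, 0.0]
ft_force: [1.3, 0.9, -0.1]
grip_width: 0.0151
```

```bash
python3 -c "
from h import *
p=push(-12,33,.15);print(p,rel(*p).tolist());o=robot.get_obs();print(o['position'],o['ft_force'],o['grip_width'],o['q'])"
```

```text
([np.float64(0.6210681466389704), np.float64(0.09653345632571421), 0.15], 78) [-62.1, 57.3, 72.6, 0.0, 0.0, 6.3]
[0.57026967 0.16406683 0.22256074] [ 1.26572009  0.93194632 -0.1290498 ] 0.015093323878588664 [ 9.20359758e-02  4.84653063e-01  1.51439379e+00 -1.39691252e-04
  1.14241072e+00  1.91849204e-01]
```

{"op": "carry_out", "data": {
  "series": [
    [-31, 29, 0, 0, 0, 3, -1],
    [-62, 57, 0, 0, 0, 6.3, -1],
    [-62, 57, 36, 0, 0, 6.3, -1],
    [-62, 57, 72, 0, 0, 6.3, -1],
    [-62, 57, 72, 0, 0, 6.3, -1]
  ]
}}

```text
time: 1.98
position: [0.6183, 0.0965, 0.1477]
tool_rot: [0.777, 0.629, -0.003, -0.002]
ft_force: [-0.0, -0.2, 0.9]
grip_width: 0.0005
```

```bash
python3 -c "
from h import *
p=push(-12,33,.095);print(p,rel(*p).tolist());o=robot.get_obs();print(o['position'],o['ft_force'],o['grip_width'],o['q'])
shot('top','t1');shot('scene','s1');shot('wrist','w1')
a=cv2.imread('pics/t1.png')[90:250,180:350];b=cv2.imread('pics/s1.png')[150:310,250:420]
cv2.imwrite('pics/ts1.png',cv2.resize(np.hstack([a,b]),None,fx=2.3,fy=2.3))"
```

```text
([np.float64(0.6210681466389704), np.float64(0.09653345632571421), 0.095], 78) [0.7, 3.0, 52.7, -0.4, 0.1, -0.0]
[0.61833129 0.09647918 0.14767161] [-0.00614313 -0.18092129  0.94978331] 0.0005027453219392396 [-2.34751709e-02  6.19510465e-01  1.49327352e+00 -1.26724143e-04
  1.03609054e+00  1.86694099e-01]
```

View pics/ts1.png

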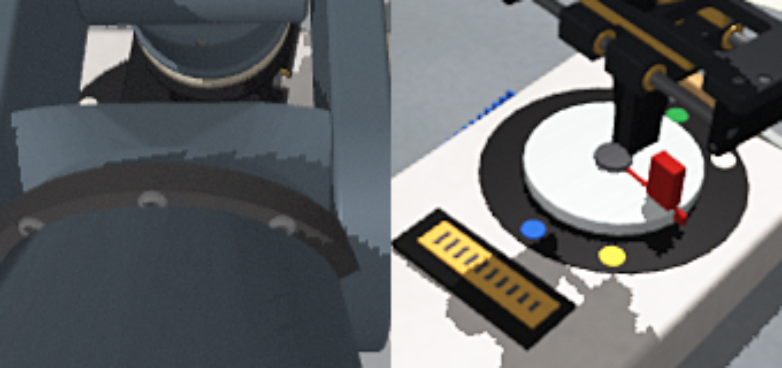

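View pics/w1.png

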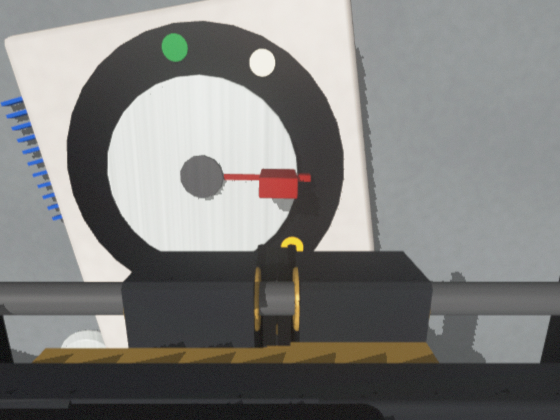

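The wrist view shows the selector clearly: hub (203,176), tab (279,183) straight ahead of the closed fingers (278,250), green (175,47), white (262,62). I'll use this second view to check the axis and tab.

```bash
cat >> m.py <<'E'
def wristmeas(f=None):
    c=robot.camera('wrist')
    if f: cv2.imwrite(f'pics/{f}.png',c['pixels'][:,:,::-1])
    g=cv2.cvtColor(c['pixels'],cv2.COLOR_RGB2HSV)
    out={}
    b=blobs(c,'green')
    if b: out['green']=max(b,key=lambda x:x[0])[1]
    h=cv2.inRange(g,(0,0,60),(180,40,120)); n,l,s,ce=cv2.connectedComponentsWithStats(h)
    out['hub']=[(ce[i].round(1),s[i,4]) for i in range(1,n) if 500<s[i,4]<3500 and .7<s[i,2]/s[i,3]<1.4]
    out['red']=[(x[0],x[1].round(1)) for x in blobs(c,'red',8)]
    return c,out
E
python3 - <<'E'
from m import *
c,o=wristmeas(); print(o); 
print('green',onz(c,*o['green'],.071))
for h,_ in o['hub']: print('hub',onz(c,*h,.087))
a=onz(c,226,177.3,.083);b=onz(c,309,178.3,.083);d=b-a;print(a,b,np.degrees(np.arctan2(d[1],d[0])))
E
```

```text
{'green': array([173.47592593,  47.87037037]), 'hub': [(array([200.9, 176.3]), np.int32(1360)), (array([277. , 299.1]), np.int32(1100))], 'red': [(np.int32(48), array([303.5, 177.8])), (np.int32(263), array([287., 188.]))]}
green [0.58202903 0.21806288 0.071     ]
hub [0.58125237 0.13796462 0.087     ]
hub [0.61066915 0.04197924 0.087     ]
[0.59613105 0.13337866 0.083     ] [0.64902648 0.12136303 0.083     ] -12.798021964783528
```

{"op": "carry_out", "data": {
  "series": [
    [1, 3, 26, 0, 0, 0, -1],
    [1, 3, 52, 0, 0, 0, -1],
    [4, 3, 52, 0, 0, 0, -1],
    [8, 3, 52, 0, 0, 0, -1],
    [8, 3, 52, 0, 0, 0, -1]
  ]
}}

```text
time: 2.8
position: [0.6282, 0.1046, 0.1023]
tool_rot: [0.777, 0.63, 0.003, 0.002]
ft_force: [0.3, 0.9, 1.5]
grip_width: 0.0003
```

```bash
sed -i 's/^AX=.*/AX=np.array([.580,.1385])/' h.py; cat > st.py <<'E'
from m import *
import sys
o=robot.get_obs();print(o['time'],o['position'].round(4),o['ft_force'].round(2),o['q'].round(2))
c,m=wristmeas(sys.argv[1]);print(m)
E
python3 st.py w2
```

```text
2.8 [0.6282 0.1046 0.1023] [0.34 0.92 1.47] [-0.01  0.69  1.51 -0.    0.94  0.2 ]
{'green': array([137.79408419,  50.03071672]), 'hub': [(array([173.4, 210.1]), np.int32(2143)), (array([277.6, 299.5]), np.int32(1043))], 'red': [(np.int32(88), array([301.7, 211.6])), (np.int32(1126), array([268.3, 231.5]))]}
```

View pics/w2.png

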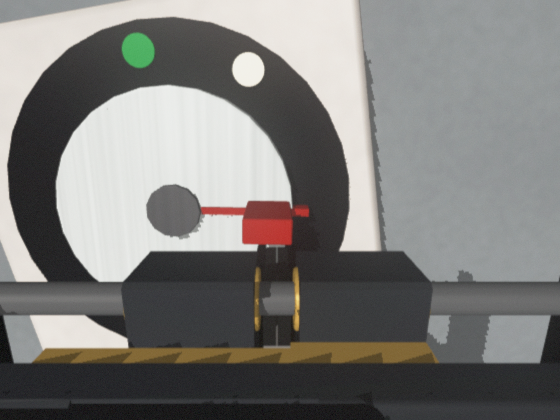

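```bash
python3 -c "
from h import *
for t in (-15,-11,-3,6,15,24,33,42): print(rel(*push(t,15.5,.095)).tolist())"
```

```text
[5.3, -5.9, 6.9, 0.4, -0.1, 3.0]
[8.7, -4.8, 7.0, 0.4, -0.1, -1.0]
[15.7, -3.2, 7.0, 0.4, -0.0, -9.0]
[23.7, -2.6, 7.0, 0.4, -0.0, -18.0]
[31.8, -3.3, 7.0, 0.4, 0.0, -27.0]
[39.6, -5.3, 7.0, 0.4, 0.1, -36.0]
[47.0, -8.4, 7.0, 0.4, 0.1, -45.0]
[53.9, -12.7, 7.0, 0.4, 0.1, -54.0]
```

{"op": "carry_out", "data": {
  "series": [
    [5, -5, 5, 0.4, 0, 0, -1],
    [8.7, -5, 7, 0.4, 0, -1, -1],
    [15.7, -3.2, 7, 0.4, 0, -9, -1],
    [23.7, -2.6, 7, 0.4, 0, -18, -1],
    [31.8, -3.3, 7, 0.4, 0, -27, -1],
    [39.6, -5.3, 7, 0.4, 0, -36, -1],
    [47, -8.4, 7, 0.4, 0, -45, -1],
    [47, -8.4, 7, 0.4, 0, -45, -1]
  ]
}}

```text
time: 3.85
position: [0.6294, 0.1523, 0.0948]
tool_rot: [0.477, 0.879, -0.001, 0.0]
ft_force: [0.2, -1.5, -0.4]
grip_width: 0.0008
```

```bash
python3 st.py w3; python3 -c "
from h import *
for t in (33,38,46,54,60,65,70,75): print(rel(*push(t,15.5,.095)).tolist())"
```

```text
3.85 [0.6294 0.1523 0.0948] [ 0.16 -1.46 -0.44] [ 0.07  0.71  1.47 -0.    0.96 -0.51]
{'green': array([269.62962963,  93.47337963]), 'hub': [(array([424.1,  37.2]), np.int32(981))], 'red': [(np.int32(131), array([310.6, 221.9])), (np.int32(21), array([214.3, 227.8])), (np.int32(1196), array([278.3, 246.4]))]}
[-0.2, 0.0, -0.2, -0.1, 0.1, -0.1]
[4.2, 1.2, -0.2, -0.1, 0.1, -5.1]
[11.3, 2.2, -0.2, -0.1, 0.0, -13.1]
[18.4, 2.3, -0.2, -0.1, 0.0, -21.1]
[23.8, 1.7, -0.2, -0.1, 0.0, -27.1]
[28.2, 0.7, -0.2, -0.1, 0.0, -32.1]
[32.4, -0.6, -0.2, -0.1, 0.0, -37.1]
[36.6, -2.3, -0.2, -0.1, 0.0, -42.1]
```

View pics/w3.png

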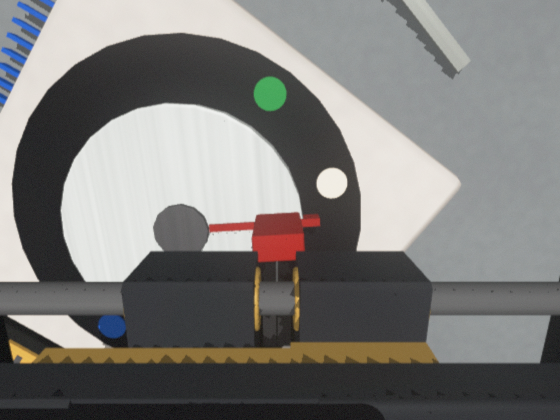

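The tab has followed the fingers. The hub is at (181,230), the pointer tip at (311,220) and green at (270,93).

```bash
python3 - <<'E'
from h import *
c=robot.camera('wrist')
h=onz(c,181,230,.087);t=onz(c,312,220.5,.083);g=onz(c,269.6,93.5,.071)
a=onz(c,210,229,.083);b=onz(c,250,226,.083)
an=lambda d:np.degrees(np.arctan2(d[1],d[0]))
print(h,t,g,'ptr',an(t-a),an(b-a),an(t-h),'green',an(g-h))
E
```

```text
[0.58070111 0.13851447 0.087     ] [0.63399742 0.17738036 0.083     ] [0.58232954 0.21783587 0.071     ] ptr 37.84221086630396 37.3470685671605 36.101087049901174 green 88.82391209725608
```

{"op": "carry_out", "data": {
  "series": [
    [4.2, 1.2, 0, 0, 0, -5, -1],
    [11.3, 2.2, 0, 0, 0, -13, -1],
    [18.4, 2.3, 0, 0, 0, -21, -1],
    [23.8, 1.7, 0, 0, 0, -27, -1],
    [28.2, 0.7, 0, 0, 0, -32, -1],
    [32.4, -0.6, 0, 0, 0, -37, -1],
    [36.6, -2.3, 0, 0, 0, -42, -1],
    [36.6, -2.3, 0, 0, 0, -42, -1]
  ]
}}

```text
time: 4.95
position: [0.6085, 0.1816, 0.0949]
tool_rot: [0.133, 0.991, -0.0, 0.001]
ft_force: [0.7, -1.7, -1.0]
grip_width: 0.0005
```

```bash
python3 st.py w4
```

```text
4.95 [0.6085 0.1816 0.0949] [ 0.71 -1.7  -0.96] [ 0.11  0.7   1.51 -0.    0.93 -1.19]
{'green': array([331.05857741, 185.78800558]), 'hub': [], 'red': [(np.int32(132), array([308.7, 222.7])), (np.int32(38), array([213.3, 227.2])), (np.int32(45), array([229.9, 226.4])), (np.int32(1018), array([278.2, 244.7]))]}
```

View pics/w4.png

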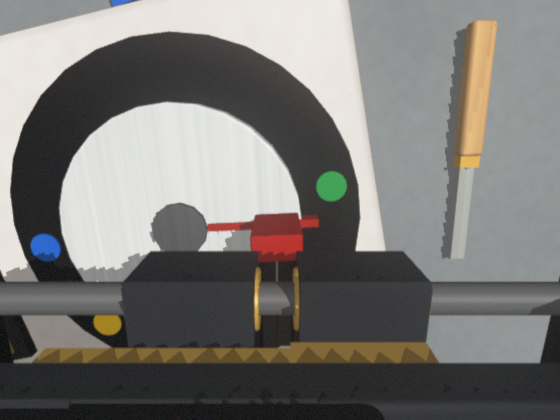

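Hub (179,230), pointer tip (310,221), green (331,186). The pointer is about 10° short of green.

```bash
python3 - <<'E'
from h import *
c=robot.camera('wrist')
h=onz(c,179.5,230,.087);t=onz(c,312,221,.083);g=onz(c,331,185.8,.071)
a=onz(c,213.3,227.2,.083);b=onz(c,229.9,226.4,.083)
an=lambda d:np.degrees(np.arctan2(d[1],d[0]))
print(h,'ptr',an(t-a),an(t-h),'green',an(g-h))
for t in(79,82,84,85,86):print(t,rel(*push(t,15.5,.095)).tolist())
E
```

```text
[0.5806935  0.13799395 0.087     ] ptr 78.44120732750015 77.65720588150451 green 88.6340953210911
79 [4.3, 1.0, -0.1, -0.0, 0.1, -4.2]
82 [7.0, 1.5, -0.1, -0.0, 0.1, -7.2]
84 [8.7, 1.8, -0.1, -0.0, 0.1, -9.2]
85 [9.6, 1.9, -0.1, -0.0, 0.1, -10.2]
86 [10.5, 2.1, -0.1, -0.0, 0.1, -11.2]
```

{"op": "carry_out", "data": {
  "series": [
    [4.3, 1, 0, 0, 0, -4.2, -1],
    [7, 1.5, 0, 0, 0, -7.2, -1],
    [8.7, 1.8, 0, 0, 0, -9.2, -1],
    [9.8, 2, 0, 0, 0, -10.2, -1],
    [9.8, 2, 0, 0, 0, -10.2, -1]
  ]
}}

```text
time: 5.68
position: [0.5998, 0.1861, 0.095]
tool_rot: [0.044, 0.999, -0.0, 0.001]
ft_force: [3.0, -2.4, -0.5]
grip_width: 0.0007
```

```bash
python3 st.py w5
```

```text
5.675 [0.5998 0.1861 0.095 ] [ 3.05 -2.37 -0.46] [ 0.12  0.69  1.53 -0.    0.92 -1.36]
{'green': array([333.50954479, 212.82966226]), 'hub': [(array([276.5, 298.4]), np.int32(955))], 'red': [(np.int32(134), array([308.3, 221.9])), (np.int32(86), array([217.6, 227.5])), (np.int32(668), array([282.8, 243.2]))]}
```

View pics/w5.png

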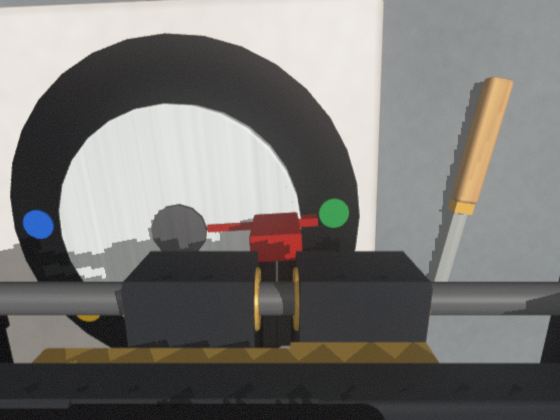

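The pointer tip (311,221) now runs into the green dot (333,213). I'll compute the error.

```bash
cat > err.py <<'E'
from h import *
import sys
c=robot.camera('wrist');v=list(map(float,sys.argv[1:]))
h=onz(c,*v[0:2],.087);t=onz(c,*v[2:4],.083);g=onz(c,*v[4:6],.071);a=onz(c,*v[6:8],.083)
an=lambda d:np.degrees(np.arctan2(d[1],d[0]))
print(h,t,g,'ptr',an(t-a),an(t-h),'green',an(g-h))
E
python3 err.py 179 230 311 221 333.5 212.8 217.6 227.5
python3 -c "
from h import *
for t in(85,86):print(t,rel(*push(t,15.5,.095)).tolist())"
```

```text
[0.57997558 0.13805672 0.087     ] [0.58246778 0.20453652 0.083     ] [0.58275219 0.2178269  0.071     ] ptr 89.03192409398339 87.8530937102908 green 88.00647201958232
85 [0.0, -0.1, -0.0, -0.0, 0.1, -0.1]
86 [0.9, 0.1, -0.0, -0.0, 0.1, -1.1]
```

The pointer is within about 1° of green. I'll back off along −x, lift and check again.

{"op": "carry_out", "data": {
  "series": [
    [-8, 0, 0, 0, 0, 0, -1],
    [-20, 0, 0, 0, 0, 0, -1],
    [-20, 0, -40, 0, 0, 0, -1],
    [-20, 0, -80, 0, 0, 0, -1],
    [-20, 0, -80, 0, 0, 0, -1]
  ]
}}

```text
time: 6.4
position: [0.6225, 0.185, 0.1788]
tool_rot: [0.044, 0.999, 0.0, 0.005]
ft_force: [1.0, 0.0, 0.5]
grip_width: 0.0003
```

```bash
python3 st.py w6;  python3 -c "
from h import *
print(rel([.531,-.0695,.135],178).tolist());S=shot('scene','s6')
cv2.imwrite('pics/s6z.png',cv2.resize(cv2.imread('pics/s6.png')[160:310,170:440],None,fx=2.8,fy=2.8))"
```

```text
6.4 [0.6225 0.185  0.1788] [1.02 0.01 0.47] [ 0.12  0.61  1.42 -0.    1.11 -1.36]
{'green': array([316.16759777, 151.31843575]), 'hub': [(array([205.4, 161.2]), np.int32(1113))], 'red': [(np.int32(163), array([287.9, 160.1])), (np.int32(13), array([278. , 163.4]))]}
[67.2, -261.2, 41.2, 0.0, 0.3, -3.1]
```

View pics/w6.png

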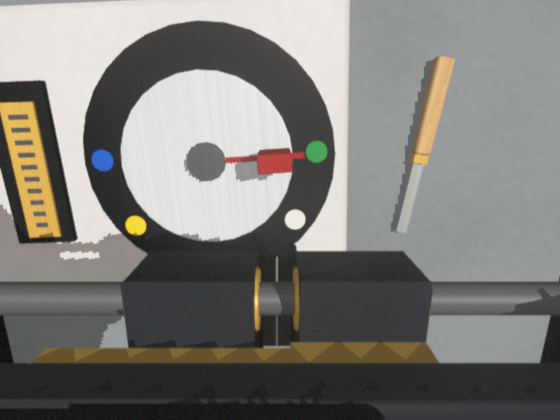

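View pics/s6z.png

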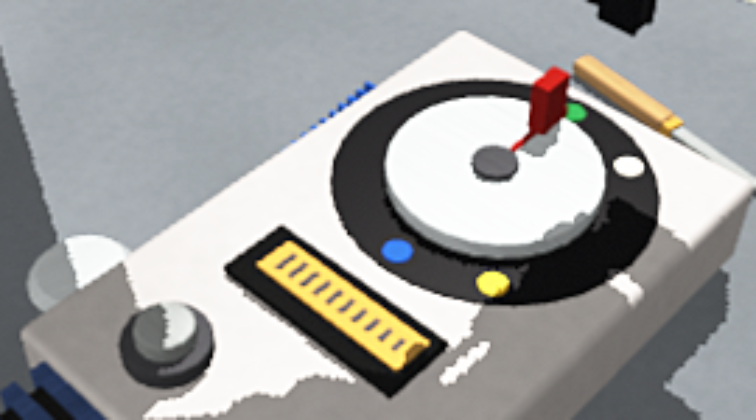

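The pointer (225,160)→(302,155) leads to green at (316,151). The selector stayed put, so I'll go to the button.

```bash
python3 err.py 205.4 161.2 302 155 316.2 151.3 226 160.3
```

```text
[0.57624135 0.13789222 0.087     ] [0.57849305 0.20562173 0.083     ] [0.57822652 0.21696999 0.071     ] ptr 88.83058831886748 88.09587848378506 green 88.56194706402297
```

{"op": "carry_out", "data": {
  "series": [
    [14, -52, 0, 0, 0, 0, -1],
    [28, -104, 0, 0, 0, 0, -1],
    [42, -156, 0, 0, 0, 0, -1],
    [55, -208, 0, 0, 0, 0, -1],
    [67, -261, 0, 0, 0, 0, -1],
    [67, -261, 30, 0, 0, 0, -1],
    [67, -261, 41, 0, 0, 0, -1],
    [67, -261, 41, 0, 0, 0, -1]
  ]
}}

```text
time: 7.55
position: [0.5279, -0.0688, 0.1318]
tool_rot: [0.044, 0.999, 0.0, -0.002]
ft_force: [0.1, 0.4, 0.9]
grip_width: 0.0003
```

```bash
python3 st.py w7;  python3 -c "
from h import *
print(rel([.531,-.0695,.09],178).tolist());S=shot('scene','s7')
cv2.imwrite('pics/s7z.png',cv2.resize(cv2.imread('pics/s7.png')[160:330,150:440],None,fx=2.6,fy=2.6))"
```

```text
7.55 [ 0.5279 -0.0688  0.1318] [0.09 0.39 0.9 ] [-0.34  0.54  1.75 -0.    0.86 -1.82]
{'hub': [], 'red': []}
[-2.4, -0.4, 42.7, -0.0, -0.1, -3.0]
```

View pics/w7.png

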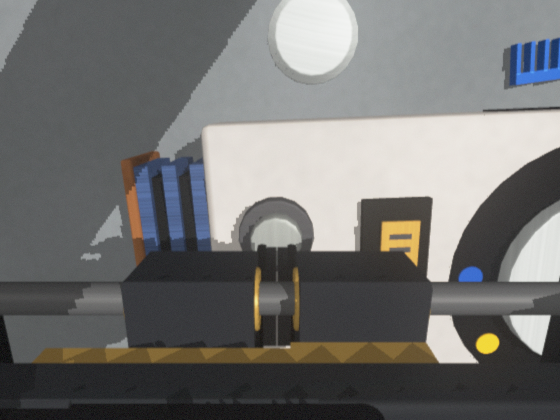

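View pics/s7z.png

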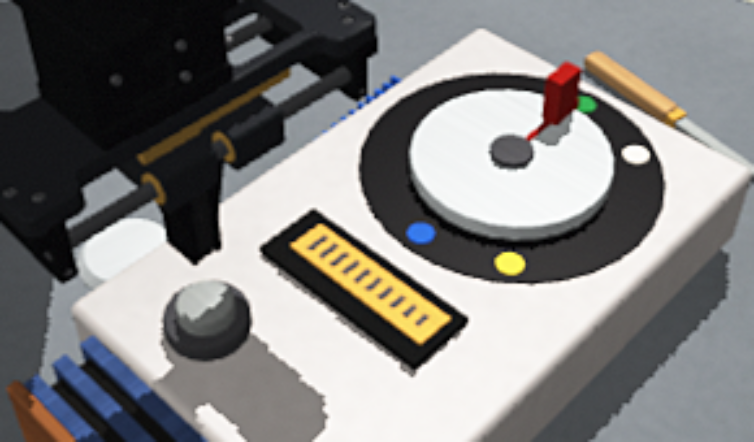

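{"op": "carry_out", "data": {
  "series": [
    [-2, 0, 20, 0, 0, 0, -1],
    [-2, 0, 32, 0, 0, 0, -1],
    [-2, 0, 38, 0, 0, 0, -1],
    [-2, 0, 38, 0, 0, 0, -1]
  ]
}}

```text
time: 8.15
position: [0.5311, -0.069, 0.0952]
tool_rot: [0.043, 0.999, -0.0, -0.001]
ft_force: [-0.7, -0.2, -0.2]
grip_width: -0.0
```

```bash
python3 st.py w8;  python3 -c "
from h import *
S=shot('scene','s8')
cv2.imwrite('pics/s8z.png',cv2.resize(cv2.imread('pics/s8.png')[230:310,180:300],None,fx=6,fy=6))"
```

```text
8.15 [ 0.5311 -0.069   0.0952] [-0.67 -0.19 -0.23] [-0.34  0.6   1.77 -0.    0.78 -1.82]
{'hub': [], 'red': []}
```

View pics/s8z.png

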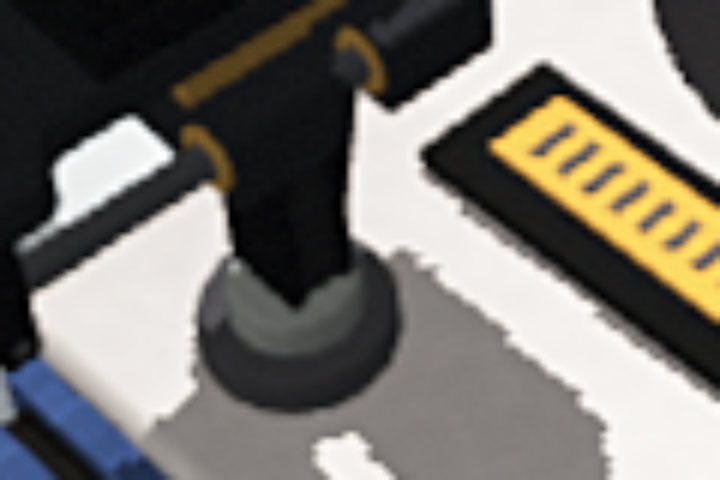

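The fingertips sit over the button's centre, just above the chrome. I'll press in small steps.

{"op": "carry_out", "data": {
  "series": [
    [0, 0, 4, 0, 0, 0, -1],
    [0, 0, 7, 0, 0, 0, -1],
    [0, 0, 9, 0, 0, 0, -1],
    [0, 0, 9, 0, 0, 0, -1]
  ]
}}

```text
time: 8.75
position: [0.5321, -0.0695, 0.087]
tool_rot: [0.044, 0.999, -0.001, 0.001]
ft_force: [1.3, -0.9, 4.6]
grip_width: 0.0006
```

{"op": "carry_out", "data": {
  "series": [
    [0, 0, 2, 0, 0, 0, -1],
    [0, 0, 4, 0, 0, 0, -1],
    [0, 0, 4, 0, 0, 0, -1]
  ]
}}

```text
time: 9.12
position: [0.5322, -0.0694, 0.086]
tool_rot: [0.043, 0.999, -0.001, 0.001]
ft_force: [-5.0, 2.0, 24.4]
grip_width: 0.0004
```

```bash
python3 -c "
from h import *
print(robot.get_obs()['ft_force']);S=shot('scene','s9')
cv2.imwrite('pics/s9z.png',np.hstack([cv2.resize(cv2.imread(f'pics/{n}.png')[255:305,200:265],None,fx=6,fy=6) for n in ('s8','s9')]))"
```

```text
[-4.97261299  2.04619911 24.36580559]
```

View pics/s9z.png

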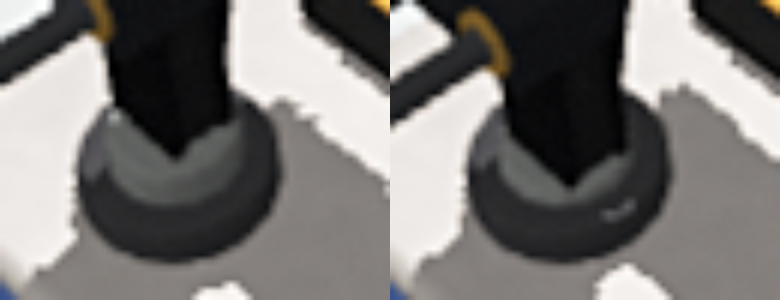

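The chrome has visibly sunk into its collar, and the 24 N reading means it is at its stop. I'll release and move away.

{"op": "carry_out", "data": {
  "series": [
    [0, 0, -10, 0, 0, 0, -1],
    [0, 0, -40, 0, 0, 0, -1],
    [0, 0, -80, 0, 0, 0, -1],
    [50, 0, -110, 0, 0, 0, -1],
    [100, 0, -120, 0, 0, 0, -1],
    [100, 0, -120, 0, 0, 0, -1],
    [100, 0, -120, 0, 0, 0, -1]
  ]
}}

```text
time: 10.05
position: [0.4329, -0.0609, 0.2058]
tool_rot: [0.043, 0.999, -0.001, 0.002]
ft_force: [-0.1, -0.2, 0.6]
grip_width: 0.0006
```

```bash
python3 -c "
from m import *
o=robot.get_obs();print(o['time'],o['position'],o['ft_force'])
S=shot('scene','s10');T=shot('top','t10')
cv2.imwrite('pics/s10z.png',cv2.resize(S['pixels'][160:320,150:440,::-1],None,fx=2.6,fy=2.6))
for n in('green','blue','red'):
  for a,ce,_ in blobs(T,n): print(n,a,ce.round(1),onz(T,*ce,.071))"
```

```text
10.05 [ 0.43294561 -0.06086259  0.20583427] [-0.0759618  -0.16722581  0.58703657]
green 79 [206.8 168.5] [0.5822577  0.21913419 0.071     ]
blue 1117 [10.  58.3] [0.77859084 0.54754805 0.071     ]
blue 77 [305.  170.4] [0.574023   0.05880468 0.071     ]
blue 417 [242.3 254.1] [0.4411945  0.16418551 0.071     ]
red 140 [221.1 166. ] [0.58565034 0.19550002 0.071     ]
```

View pics/s10z.png

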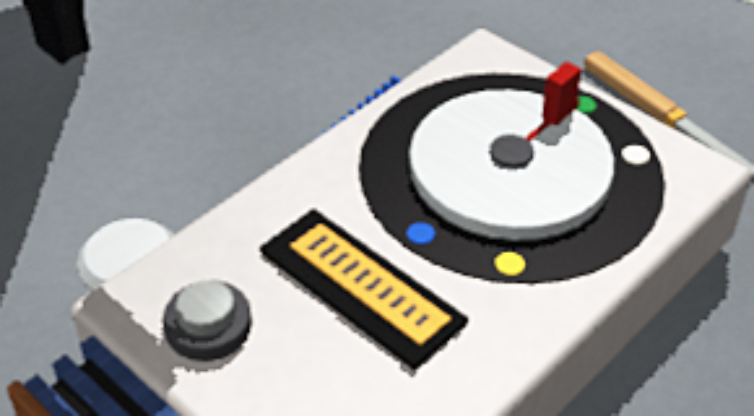

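View pics/t10.png

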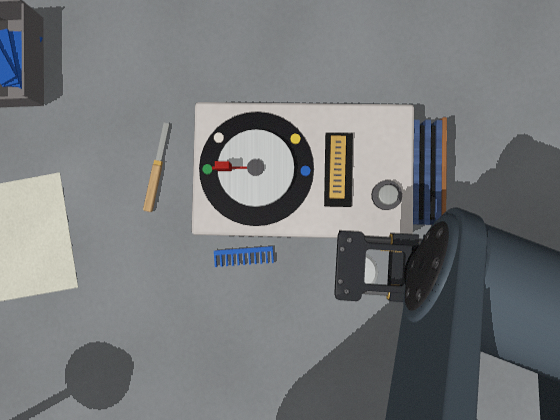

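The button is up again and the pointer still leads from the hub (256,167) to green (207,169). The reed plate, comb and scraper look unmoved in the top view. The cover plate is partly hidden there, but it sits where it did in the scene view. The arm is clear.

```bash
python3 -c "
from rig import robot
print(robot.hand_in(),robot.get_obs()['ft_force'])"
```

```text
the job is handed in; nothing more can be done
the job is handed in; nothing more can be done
```

I pushed the red tab about 100° counter-clockwise with the shut fingertips until the pointer was on green. I then pressed the chrome button to its stop, released it, pulled the arm clear and handed the job in at about 10 s. The hand-in gives no verdict.

- **Selector:** with the fingers off the tab, the wrist camera put the pointer at 88.1–88.8° and the green dot at 88.6°. The error is under 1°, against about 5.7° allowed. After the press, the top and scene views still showed the pointer on green; I judged that by eye and did not measure it again.
- **Button:** at the bottom I read about 24 N, and the chrome had visibly sunk into its collar. The last scene view shows it up again. I had no direct reading of its travel.
- **Loose items:** the reed plate, comb and scraper look unmoved in the last pictures, and the comb's measured position changed by less than 1 mm. The cover plate was partly hidden by the gripper from above, but it sits where it did in the scene view.
- **Disagreements:** the single-view estimates of the selector axis differed by 3–5 mm, with one fit to the scale ring further off. The tab also ran about 3° ahead of my finger model, so I corrected the final push from the pictures.

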